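# Raise the stencil frame of a solder-paste printer

## Task

Open the manual solder-paste printer on the bench: with the fingertips under the lip along its front, push the counterweighted stencil frame up past its balance point until it tips back onto its stops and stays raised by itself, then move clear. Push from underneath only: do not grip the lip, touch the upper side of the frame or the stencil foil, or fling the frame open. Leave the things around the printer where they are.

Things in the scene. Friction and masses are not known exactly. Their poses are not given: they have to be found in the camera images.
- printer: manual stencil printer fixed to the bench, under a level aluminium stencil frame 218 mm wide. Origin on the bench; x points from the front lip to the hinge, z up. Base plate: x -70 to +150 mm, 250 wide, top 22 mm high; board table: x -51 to +75, 82 high; hinge axis along y at x +100, z 95, between two grey cheeks 110 high; two front rest posts at x -58, y +-101, 88 high
- stencil_frame (a joint): angle of the stencil frame, rad: 0 = level on its front rests (closed), grows as the lip rises, 1.40 = leaning back on its rear stops. Tail counterweights balance it: below its balance point (somewhere from 0.65 to 1.0) it falls shut, beyond it it falls gently back onto the stops. Raising it takes 2 to 3 N upward at the lip at first, less higher up
- lip_edge (a point): middle of the lower front edge of the lip, 220 mm from the hinge axis; moves with the frame. Closed, it is about 86 mm above the bench and 50 mm out in front of the base plate, with free space below and in front
- lip: the lift lip: a bare aluminium plate 218 mm wide, 55 mm deep and 5 mm thick along the whole front of the frame; its underside, from the front edge 55 mm back towards the hinge, is the place to push. Origin at its middle, depth along x (front edge at about x = -28 mm), y along the hinge
- frame_top: upper side of the frame, not to be touched: the 3 mm cover strip on top of the lip (from 6 mm behind its front edge), two dark clamp bars, and the thin steel stencil foil with small openings (128 x 184 mm, bare above and below) behind the lip. Origin on the hinge axis, x pointing away from the lip
- counterweights: two dark steel cylinders 42 mm across, 24 mm long, on tail arms: closed, their centres are 75 mm behind and 90 mm above the hinge axis; they swing back and down, to 102 mm behind it, as the frame rises. Origin on the hinge axis
- jar_mid (a point): bystander: round paste jar, 54 mm across, 48 mm high, standing beside the printer; point at its centre
- blower_mid (a point): bystander: blue rubber-bulb dust blower standing on its foot, 62 mm across, 125 mm high; point at its centre
- squeegee_mid (a point): bystander: aluminium squeegee lying flat, 130 mm long (its x), holder 20 mm wide and 20 mm high with a 2 mm steel blade along its +y side; point at the middle of the holder
- phone_mid (a point): bystander: black phone lying flat, 148 x 72 x 9 mm; point at its centre

How it is judged:
By the outcome, as a careful person would: the job done as asked, in the order asked, and still so for the second after the job is handed in, with the robot touching nothing.
It also fails if it takes over 45 s, if anything falls off the work surface, if the arm or the gripper's body presses on something with over 40 N, if the wrist force passes 120 N, or if a joint passes its speed limit or range.

## Robot

A 6-joint arm with a two-finger parallel gripper is mounted at the origin on the work surface. World frame = base frame: x ahead of the robot, y to its left, z up, the work surface at z = 0. Lengths are in m, angles in rad, forces in N, time in s.
With the tool pointing down it reaches from about 0.35 to 0.975 m from the base axis. Payload 4.9 kg.
Tool frame: the origin (TCP) lies between the finger pads; the fingertips stand 19 mm ahead of it and the grasp point (between the pads) is the TCP; z points along the fingers, y is the line along which they close (so a half turn about z gives the same grasp; the last joint's range is limited). The gripper opens to 85 mm and grips with 20 to 120 N. Pads are 22 mm wide; open, the fingers measure 114 mm over their backs; the gripper's body (76 mm by 85 mm) begins 54 mm behind the grasp point. The pads swing forward as they close: fully open they stand 13 mm farther back than shut.
Start: joints at [1.221, 0.053, 1.613, -0, 1.476, -0.119], TCP at [0.143, 0.608, 0.23] pointing down, gripper open.
Joint ranges: [-3.01, 3.01], [-1.01, 2.22], [0.06, 2.58], [-1.02, 4.17], [0.09, 2.62], [-3.14, 3.14]. Speed limits (rad/s): [2.57, 2.57, 3.14, 3.14, 3.14, 3.14].

## Interface

Orientations are given as a rotation vector (axis times angle).
In Python, from station import ctrl gives the robot as it stands. The module is installed in compiled form; this text tells all that it offers.
- The arm moves only by the tool servo_tool, never from a script. Its argument "increments" is a list that holds one entry, the list of rows, each a list of 5 numbers: the finger opening in cm, from 0 to 8.54, then the shift along the tool's x, y, z in cm, then the turn about the tool's z in degrees. A call has 1 to 5 rows; each row is the pose to reach, as a shift and turn from the pose commanded when the call began, along the tool's axes at that moment; what a row does not reach only later rows make up. A row lasts 1/10 s, in which the tool goes at most 50 mm and 8.59 degrees, less where a joint would pass 70% of its speed; a pose out of reach is approached as far as the arm can. A call with a gripper value outside its range is refused whole. The fingers move at their own pace and stop on an object; "newtons" is the grip in N (left out, the last holds). Time passes only in rows, so rows that repeat a pose let the fingers close. It gives the time, the measured TCP pose, the force, the opening and the grip force at its end, in the units of the state.
- ctrl.get_obs(): the state, without advancing time (a new reading comes with each control period).
- ctrl.get_image(name): name is "scene" or "top" or "wrist"; returns a dict with "img" (384x512x3 uint8, red, green, blue), "fx", "fy", "cx", "cy" (pixels), "rvec" (rotation vector, rad) and "tvec" (3), from world to camera coordinates, as OpenCV has them; the wrist camera has in their place "mount" (4x4, takes a point from camera to tool coordinates, whose origin is the TCP and whose axes are the flange's). Camera axes: x right, y down, z forward; pixel columns grow to the right and rows downward; lengths in m; the calibration is good to about 2 mm. A picture is of the moment at which its call begins: read the wrist's pose just before it. There is no depth.
- ctrl.finish_job(): hands the job in; it is judged then, once.
The state is a dict: "t": time; "q": joint angles; "dq": joint speeds; "effort": joint torques, N m; "tool_pos": TCP position; "tool_rot": TCP orientation; "contact_force": force on the tool from outside, world axes, zero at the start; "wrist_torque": the same for the moment, N m; "opening": finger opening in m; "grip_force": force on a finger pad.
Only numpy, scipy, OpenCV 4.12 (cv2) and the standard library are available. Lean on these libraries where they do the work, as an engineer would, in place of code of your own. Each camera call takes 0.05 s, during which the arm holds its last target. There are 200 camera calls.

## Working session

There is one attempt and no reset: what is moved stays moved. The work goes in short steps, Python scripts to look and compute and a tool call to move; the robot and the scene stay as the last step left them, time stands still between calls to the robot, and variables do not carry over. Pictures are saved under pics/ and viewed, at most 10 in all, crops included, and the job is handed in when it is done.

Besides the shell and the picture viewer there is one more tool, called after "Call:" by a JSON object that holds its "name" and its "arguments". servo_tool: Moves the arm, as the interface text tells. Its arguments: {"type":"object","properties":{"increments":{"type":"array"},"newtons":{"type":"number"}},"required":["increments"]}

```bash
mkdir -p pics; python3 - <<'E'
from station import ctrl
import cv2,numpy as np
o=ctrl.get_obs();print(o['t'],o['tool_pos'],o['tool_rot'],o['opening'])
for n in('scene','top'):
    d=ctrl.get_image(n);cv2.imwrite(f'pics/{n}0.png',d['img'][:,:,::-1])
    R=cv2.Rodrigues(np.array(d['rvec'],float))[0];print(n,d['fx'],d['cx'],d['cy'],'cam',-R.T@np.array(d['tvec']).ravel())
E
```

```text
0.0 [0.14274    0.6078485  0.22896198] [-0.36165383 -3.12022353  0.00312347] 0.08546582694516904
scene 498.8058386259155 254.44746588794268 189.4018861571942 cam [ 1.11687859 -0.6704901   1.18970296]
top 438.1854692182498 255.25723584548138 187.11676476654753 cam [0.44776943 0.03754575 1.19738157]
```

View pics/scene0.png

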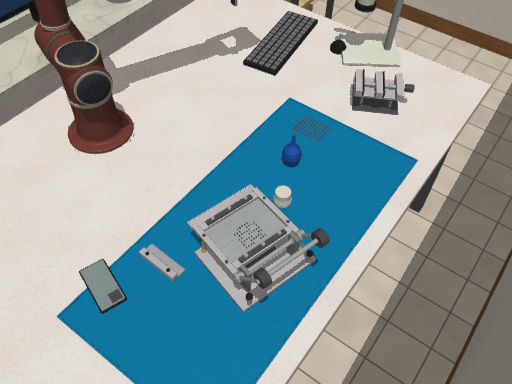

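View pics/top0.png

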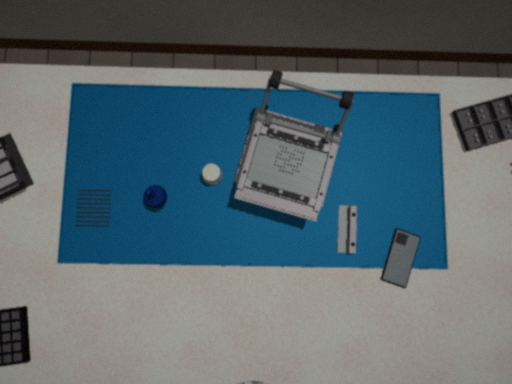

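The scene picture shows the printer on the blue mat, hinge side far from the robot. In the top picture the lip front runs from (235,207) to (318,220), facing the robot, with the jar at (211,174), blower at (155,197), squeegee at (347,229) and phone at (401,258).

The moves offer no tilt, so a downward tool can't get under the lip as it stands. I'll measure first, then see how the arm behaves at its reach limit, high up and clear of everything.

```bash
cat > h.py <<'E'
from station import ctrl
import cv2,numpy as np
from scipy.spatial.transform import Rotation as Rn
def ray(d,px,z):
    R=cv2.Rodrigues(np.array(d['rvec'],float))[0];t=np.array(d['tvec'],float).ravel();c=-R.T@t
    v=R.T@np.array([(px[0]-d['cx'])/d['fx'],(px[1]-d['cy'])/d['fy'],1]);return c+v*(z-c[2])/v[2]
def st():
    o=ctrl.get_obs();R=Rn.from_rotvec(o['tool_rot']).as_matrix()
    print('t',round(o['t'],2),'p',np.round(o['tool_pos'],4),'q',np.round(o['q'],3),'F',np.round(o['contact_force'],1),'op',round(o['opening'],4));print(np.round(R,3));return o,R
E
python3 - <<'E'
from h import *
d=ctrl.get_image('top');im=d['img']
hsv=cv2.cvtColor(im,cv2.COLOR_RGB2HSV)
m=((hsv[:,:,1]<90)&(hsv[:,:,2]>110)).astype(np.uint8)*255
m[:, :200]=0;m[:,335:]=0;m[:120]=0;m[225:]=0
m=cv2.morphologyEx(m,cv2.MORPH_OPEN,np.ones((3,3)))
c=max(cv2.findContours(m,0,2)[0],key=cv2.contourArea)
r=cv2.minAreaRect(c);b=cv2.boxPoints(r);print(r)
for p in b: print(np.round(p,1),np.round(ray(d,p,.09),3))
for n,p,z in(('jar',(211,174),.04),('blower',(155,197),.06),('sq',(347,229),.01),('sq1',(352,206),.02),('sq2',(345,253),.02),('ph',(401,258),.009)):print(n,np.round(ray(d,p,z),3))
cv2.imwrite('pics/topc.png',cv2.resize(im[95:260,200:370,::-1],None,fx=3.5,fy=3.5,interpolation=cv2.INTER_CUBIC))
E
```

```text
((285.2699279785156, 177.0208740234375), (87.16932678222656, 68.01924133300781), 16.620756149291992)
[233.8 197.1] [0.585 0.057 0.09 ]
[253.2 132. ] [0.757 0.011 0.09 ]
[336.8 156.9] [ 0.696 -0.207  0.09 ]
[317.3 222.1] [ 0.526 -0.156  0.09 ]
jar [0.652 0.121 0.04 ]
blower [0.585 0.262 0.06 ]
sq [ 0.514 -0.251  0.01 ]
sq1 [ 0.576 -0.263  0.02 ]
sq2 [ 0.449 -0.242  0.02 ]
ph [ 0.438 -0.398  0.009]
```

Call:
{"name": "servo_tool", "arguments": {"increments": [[[0, 0, 0, -5, 0], [0, 0, 0, -10, 0], [0, 0, 0, -15, 0], [0, 0, 0, -20, 0], [0, 0, 0, -25, 0]]]}}

```text
t: 0.65
tool_pos: [0.1428, 0.608, 0.4819]
tool_rot: [-0.362, -3.121, 0.001]
contact_force: [0.1, 0.9, 0.3]
opening: 0.0125
grip_force: 0.0
```

View pics/topc.png

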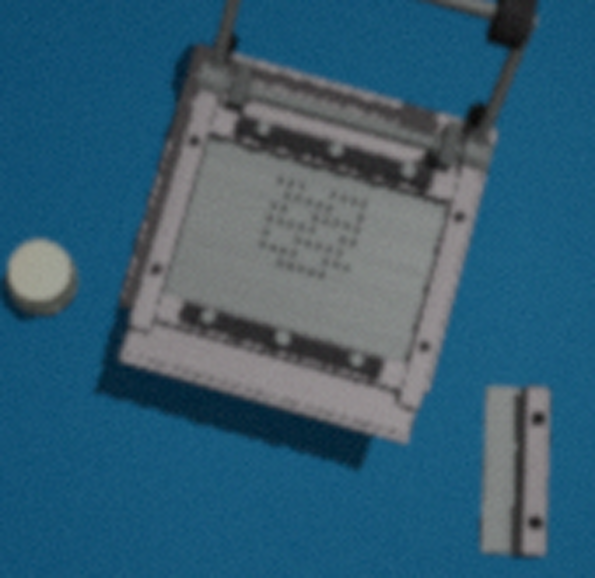

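The crop shows the lip front edge from pixel (234,198) to (317,221) of the full picture, its midpoint at about (0.555, -0.05) with a yaw of about -15.5°. Next I continue up to the reach limit to see how the tool behaves there.

Call:
{"name": "servo_tool", "arguments": {"increments": [[[0, 0, 0, -5, 0], [0, 0, 0, -10, 0], [0, 0, 0, -15, 0], [0, 0, 0, -20, 0], [0, 0, 0, -25, 0]]]}}

```text
t: 1.15
tool_pos: [0.1426, 0.6076, 0.7321]
tool_rot: [0.362, 3.121, 0.0]
contact_force: [1.2, 2.4, 1.9]
opening: -0.0
grip_force: 0.0
```

```bash
python3 -c "
from h import *
st()"
```

```text
t 1.15 p [0.1426 0.6076 0.7321] q [ 1.221  0.292  0.488  0.     2.362 -0.119] F [1.2 2.4 1.9] op -0.0
[[-0.973  0.229  0.   ]
 [ 0.229  0.973  0.   ]
 [-0.     0.    -1.   ]]
```

Call:
{"name": "servo_tool", "arguments": {"increments": [[[0, 0, 0, -4, 0], [0, 0, 0, -8, 0], [0, 0, 0, -12, 0], [0, 0, 0, -16, 0], [0, 0, 0, -20, 0]]]}}

```text
t: 1.65
tool_pos: [0.1311, 0.5596, 0.8297]
tool_rot: [0.361, 3.117, 0.038]
contact_force: [0.1, 0.2, 0.9]
opening: 0.0002
grip_force: 0.0
```

```bash
python3 -c "
from h import *
st()"
```

```text
t 1.65 p [0.1311 0.5596 0.8297] q [ 1.21   0.449  0.055  0.005  2.614 -0.126] F [0.1 0.2 0.9] op 0.0002
[[-0.974  0.229  0.006]
 [ 0.229  0.973  0.024]
 [-0.001  0.024 -1.   ]]
```

Call:
{"name": "servo_tool", "arguments": {"increments": [[[0, 0, 0, -5, 0], [0, 0, 0, -10, 0], [0, 0, 0, -15, 0], [0, 0, 0, -20, 0], [0, 0, 0, -25, 0]]]}}

```text
t: 2.15
tool_pos: [0.1238, 0.5264, 0.8596]
tool_rot: [0.36, 3.104, 0.113]
contact_force: [0.7, -0.2, 0.1]
opening: -0.0
grip_force: 0.0
```

```bash
python3 -c "
from h import *
st()"
```

```text
t 2.15 p [0.1238 0.5264 0.8596] q [ 1.2    0.394  0.055  0.008  2.619 -0.132] F [ 0.7 -0.2  0.1] op -0.0
[[-0.973  0.228  0.023]
 [ 0.229  0.971  0.07 ]
 [-0.006  0.073 -0.997]]
```

Past the limit the tool does tilt outward, as intended by "as far as the arm can". Next I check whether the tilt persists on coming back down.

Call:
{"name": "servo_tool", "arguments": {"increments": [[[0, 0, 0, -10, 0], [0, 0, 0, -20, 0], [0, 0, 0, -30, 0], [0, 0, 0, -40, 0], [0, 0, 0, -50, 0]]]}}

```text
t: 2.65
tool_pos: [0.114, 0.4899, 0.8907]
tool_rot: [0.358, 3.085, 0.203]
contact_force: [-0.5, 0.4, -0.1]
opening: -0.0001
grip_force: 0.0
```

Call:
{"name": "servo_tool", "arguments": {"increments": [[[0, 0, 0, 5, 0], [0, 0, 0, 10, 0], [0, 0, 0, 15, 0], [0, 0, 0, 20, 0], [0, 0, 0, 20, 0]]]}}

```text
t: 3.15
tool_pos: [0.1228, 0.5154, 0.6897]
tool_rot: [0.358, 3.086, 0.201]
contact_force: [-0.2, -0.2, 0.3]
opening: -0.0
grip_force: 0.0
```

```bash
python3 -c "
from h import *
st()"
```

```text
t 3.15 p [0.1228 0.5154 0.6897] q [ 1.193 -0.114  1.011  0.007  2.113 -0.143] F [-0.2 -0.2  0.3] op -0.0
[[-0.973  0.226  0.043]
 [ 0.23   0.965  0.124]
 [-0.014  0.131 -0.991]]
```

The tilt persists and accumulates, so a real "fingertips under the lip" pose can be reached. The tilting should be done facing along the printer's axis, so I move round to azimuth -25° at height.

Call:
{"name": "servo_tool", "arguments": {"increments": [[[0, -4.4, -2, -0.9, 0], [0, -8.8, -4, -1.8, 0], [0, -13.2, -6, -2.7, 0], [0, -17.6, -8, -3.6, 0], [0, -22, -10, -4.5, 0]]]}}

```text
t: 3.65
tool_pos: [0.3135, 0.3613, 0.728]
tool_rot: [0.357, 3.083, 0.203]
contact_force: [0.0, 1.3, -0.3]
opening: 0.0001
grip_force: 0.0
```

Call:
{"name": "servo_tool", "arguments": {"increments": [[[0, -4, -2.5, -0.6, 0], [0, -8, -5, -1.2, 0], [0, -12, -7.5, -1.8, 0], [0, -15, -10, -2.4, 0], [0, -16, -14, -3, 0]]]}}

```text
t: 4.15
tool_pos: [0.4389, 0.1859, 0.7381]
tool_rot: [0.36, 3.088, 0.199]
contact_force: [1.0, -0.7, -0.2]
opening: 0.0001
grip_force: 0.0
```

Call:
{"name": "servo_tool", "arguments": {"increments": [[[0, -1, -5, -0.6, 0], [0, -2, -10, -1.2, 0], [0, -3, -15, -1.8, 0], [0, -4, -20, -2.4, 0], [0, -5, -25, -3, 0]]]}}

```text
t: 4.65
tool_pos: [0.4257, -0.0646, 0.7391]
tool_rot: [0.357, 3.083, 0.198]
contact_force: [1.6, -0.3, -0.4]
opening: 0.0001
grip_force: 0.0
```

```bash
python3 -c "
from h import *
st()"
```

```text
t 4.65 p [ 0.4257 -0.0646  0.7391] q [-0.411 -0.196  0.986  0.185  2.349 -1.621] F [ 1.6 -0.3 -0.4] op 0.0001
[[-0.973  0.226  0.046]
 [ 0.23   0.966  0.123]
 [-0.017  0.13  -0.991]]
```

Call:
{"name": "servo_tool", "arguments": {"increments": [[[0, -2, -3, -4, 0], [0, -4, -6, -8, 0], [0, -7, -10, -13, 0], [0, -7, -10, -18, 0], [0, -7, -10, -23, 0]]]}}

```text
t: 5.15
tool_pos: [0.456, -0.1901, 0.8622]
tool_rot: [0.361, 3.045, 0.182]
contact_force: [0.2, 0.4, -0.8]
opening: -0.0002
grip_force: 0.0
```

Call:
{"name": "servo_tool", "arguments": {"increments": [[[0, 3.4, 1.2, -3.4, 0], [0, 6.8, 2.4, -6.8, 0], [0, 10.2, 3.6, -10.2, 0], [0, 13.6, 4.8, -13.6, 0], [0, 17, 6, -17, 0]]]}}

```text
t: 5.65
tool_pos: [0.34, -0.1159, 0.8927]
tool_rot: [0.355, 2.998, 0.156]
contact_force: [-0.3, -0.4, 0.5]
opening: -0.0002
grip_force: 0.0
```

```bash
cat >> h.py <<'E'
def up(R,q1,e,n=25):
    w=np.array([-np.cos(q1)*np.cos(e),-np.sin(q1)*np.cos(e),np.sin(e)]);print('cmd',np.round(R.T@w*n,1))
E
python3 -c "
from h import *
o,R=st()
for e in(.4,.8,1.2):up(R,o['q'][0],e)"
```

```text
t 5.65 p [ 0.34   -0.1159  0.8927] q [-0.657 -0.063  0.517  0.303  2.619 -1.725] F [-0.3 -0.4  0.5] op -0.0002
[[-0.966  0.226  0.129]
 [ 0.238  0.967  0.088]
 [-0.105  0.116 -0.988]]
cmd [ 19.9  10.6 -10.7]
cmd [ 14.    9.3 -18.6]
cmd [  5.8   6.4 -23.5]
```

Inward flexes the elbow instead. Pulling outward at the far reach limit has a better lever, so I go out to radius 0.85 at azimuth about -22° and pull there.

Call:
{"name": "servo_tool", "arguments": {"increments": [[[0, -3.5, -1.1, 3.3, 0], [0, -7, -2.2, 6.6, 0], [0, -10.5, -3.3, 10, 0], [0, -14, -4.3, 13.3, 0], [0, -17.5, -5.4, 16.7, 0]]]}}

```text
t: 6.15
tool_pos: [0.5207, -0.1963, 0.7373]
tool_rot: [0.354, 3.0, 0.158]
contact_force: [0.0, 0.5, 0.4]
opening: -0.0001
grip_force: 0.0
```

Call:
{"name": "servo_tool", "arguments": {"increments": [[[0, -3.5, -1.1, 3.3, 0], [0, -7, -2.2, 6.6, 0], [0, -10.5, -3.3, 10, 0], [0, -14, -4.3, 13.3, 0], [0, -17.5, -5.4, 16.7, 0]]]}}

```text
t: 6.65
tool_pos: [0.6989, -0.2753, 0.5841]
tool_rot: [0.355, 3.0, 0.158]
contact_force: [1.1, -0.3, 1.5]
opening: -0.0
grip_force: 0.0
```

Call:
{"name": "servo_tool", "arguments": {"increments": [[[0, -3.5, -1.1, 3.3, 0], [0, -7, -2.2, 6.6, 0], [0, -9.2, -2.8, 9, 0], [0, -14, -4, 9.4, 0], [0, -19, -5, 9.8, 0]]]}}

```text
t: 7.15
tool_pos: [0.8521, -0.3459, 0.4911]
tool_rot: [0.356, 2.993, 0.157]
contact_force: [1.5, -0.5, 2.5]
opening: 0.0
grip_force: 0.0
```

```bash
python3 -c "
from h import *
o,R=st()
print(R.T@[.9,-.44,0])"
```

```text
t 7.15 p [ 0.8521 -0.3459  0.4911] q [-0.51   0.9    0.071  0.165  2.089 -1.756] F [ 1.5 -0.5  2.5] op 0.0
[[-0.965  0.227  0.135]
 [ 0.239  0.967  0.088]
 [-0.11   0.117 -0.987]]
[-0.97354004 -0.22144151  0.08236173]
```

Call:
{"name": "servo_tool", "arguments": {"increments": [[[0, -5, -1, 0.4, 0], [0, -10, -2, 0.8, 0], [0, -15, -3, 1.2, 0], [0, -20, -4, 1.6, 0], [0, -25, -5, 2, 0]]]}}

```text
t: 7.65
tool_pos: [0.8917, -0.3649, 0.4357]
tool_rot: [0.355, 2.953, 0.138]
contact_force: [-1.2, -0.6, 0.2]
opening: -0.0002
grip_force: 0.0
```

```bash
python3 -c "
from h import *
o,R=st()
print(R.T@[.9,-.44,0])"
```

```text
t 7.65 p [ 0.8917 -0.3649  0.4357] q [-0.508  0.973  0.055  0.161  1.992 -1.765] F [-1.2 -0.6  0.2] op -0.0002
[[-0.958  0.227  0.173]
 [ 0.242  0.968  0.072]
 [-0.151  0.111 -0.982]]
[-0.96917988 -0.22129195  0.12377493]
```

Call:
{"name": "servo_tool", "arguments": {"increments": [[[0, -4.4, -0.5, -2.2, 0], [0, -8.8, -1, -4.4, 0], [0, -13.2, -1.5, -6.6, 0], [0, -17.6, -2, -8.8, 0], [0, -22, -2.5, -11, 0]]]}}

```text
t: 8.15
tool_pos: [0.8927, -0.3659, 0.4506]
tool_rot: [0.356, 2.924, 0.126]
contact_force: [-1.5, 0.4, 0.9]
opening: -0.0002
grip_force: 0.0
```

Call:
{"name": "servo_tool", "arguments": {"increments": [[[0, -9, -1, -4.4, 0], [0, -18, -2, -9, 0], [0, -27, -3, -13, 0], [0, -36, -4, -18, 0], [0, -45, -5, -22, 0]]]}}

```text
t: 8.65
tool_pos: [0.8908, -0.3653, 0.4728]
tool_rot: [0.355, 2.892, 0.114]
contact_force: [0.6, 0.5, -0.0]
opening: -0.0
grip_force: 0.0
```

Call:
{"name": "servo_tool", "arguments": {"increments": [[[0, -40, -4, -20, 0]]]}}

```text
t: 8.75
tool_pos: [0.8945, -0.3669, 0.4809]
tool_rot: [0.355, 2.865, 0.103]
contact_force: [-0.0, -0.8, -0.0]
opening: 0.0001
grip_force: 0.0
```

Call:
{"name": "servo_tool", "arguments": {"increments": [[[0, -40, -4, -20, 0]]]}}

```text
t: 8.85
tool_pos: [0.8971, -0.3681, 0.4931]
tool_rot: [0.354, 2.834, 0.091]
contact_force: [0.3, -0.9, -0.4]
opening: 0.0002
grip_force: 0.0
```

```bash
python3 -c "
from h import *
o,R=st()
print(R.T@[.75,-.33,.56])"
```

```text
t 8.85 p [ 0.8971 -0.3681  0.4931] q [-0.514  0.916  0.056  0.176  1.923 -1.755] F [ 0.3 -0.9 -0.4] op 0.0002
[[-0.93   0.232  0.285]
 [ 0.25   0.968  0.027]
 [-0.27   0.097 -0.958]]
[-0.93104962 -0.09147287 -0.33132961]
```

One-row calls tilt far more efficiently (about 0.03 rad each), so I batch them.

Call:
{"name": "servo_tool", "arguments": {"increments": [[[0, -40, -4, -15, 0]]]}}

```text
t: 8.95
tool_pos: [0.9015, -0.3696, 0.503]
tool_rot: [0.353, 2.803, 0.078]
contact_force: [-0.6, 0.3, 0.6]
opening: -0.0002
grip_force: 0.0
```

Call:
{"name": "servo_tool", "arguments": {"increments": [[[0, -40, -4, -15, 0]]]}}

```text
t: 9.05
tool_pos: [0.9057, -0.3713, 0.5107]
tool_rot: [0.352, 2.775, 0.068]
contact_force: [1.0, 0.5, 0.2]
opening: -0.0001
grip_force: 0.0
```

Call:
{"name": "servo_tool", "arguments": {"increments": [[[0, -40, -4, -15, 0]]]}}

```text
t: 9.15
tool_pos: [0.9093, -0.3728, 0.5194]
tool_rot: [0.351, 2.747, 0.058]
contact_force: [0.3, 0.5, -0.7]
opening: -0.0002
grip_force: 0.0
```

Call:
{"name": "servo_tool", "arguments": {"increments": [[[0, -40, -4, -15, 0]]]}}

```text
t: 9.25
tool_pos: [0.9122, -0.3743, 0.5295]
tool_rot: [0.35, 2.719, 0.048]
contact_force: [-0.2, -0.4, 0.3]
opening: -0.0004
grip_force: 0.0
```

Call:
{"name": "servo_tool", "arguments": {"increments": [[[0, -40, -4, -12, 0]]]}}

```text
t: 9.35
tool_pos: [0.916, -0.3759, 0.5393]
tool_rot: [0.349, 2.689, 0.037]
contact_force: [-0.8, 0.2, -0.3]
opening: 0.0
grip_force: 0.0
```

Call:
{"name": "servo_tool", "arguments": {"increments": [[[0, -40, -4, -12, 0]]]}}

```text
t: 9.45
tool_pos: [0.9195, -0.3776, 0.5484]
tool_rot: [0.348, 2.66, 0.027]
contact_force: [0.2, 0.1, -0.0]
opening: 0.0003
grip_force: 0.0
```

Call:
{"name": "servo_tool", "arguments": {"increments": [[[0, -40, -4, -12, 0]]]}}

```text
t: 9.55
tool_pos: [0.9222, -0.3791, 0.5586]
tool_rot: [0.347, 2.632, 0.017]
contact_force: [-0.6, -0.8, -0.0]
opening: -0.0002
grip_force: 0.0
```

Call:
{"name": "servo_tool", "arguments": {"increments": [[[0, -40, -4, -12, 0]]]}}

```text
t: 9.65
tool_pos: [0.9241, -0.3805, 0.5703]
tool_rot: [0.346, 2.603, 0.007]
contact_force: [0.4, 0.5, 0.3]
opening: -0.0
grip_force: 0.0
```

```bash
python3 -c "
from h import *
o,R=st()
print(R.T@[.75,-.33,.56])"
```

```text
t 9.65 p [ 0.9241 -0.3805  0.5703] q [-0.519  0.857  0.056  0.195  1.743 -1.744] F [0.4 0.5 0.3] op -0.0
[[-0.837  0.243  0.49 ]
 [ 0.246  0.968 -0.06 ]
 [-0.489  0.07  -0.87 ]]
[-0.98258457 -0.09775998 -0.09985266]
```

Call:
{"name": "servo_tool", "arguments": {"increments": [[[0, -40, -4, -6, 0]]]}}

```text
t: 9.75
tool_pos: [0.9289, -0.3824, 0.5793]
tool_rot: [0.344, 2.571, -0.004]
contact_force: [-0.5, 0.0, 1.2]
opening: -0.0002
grip_force: 0.0
```

Call:
{"name": "servo_tool", "arguments": {"increments": [[[0, -40, -4, -6, 0]]]}}

```text
t: 9.85
tool_pos: [0.9338, -0.3844, 0.5858]
tool_rot: [0.343, 2.543, -0.012]
contact_force: [-0.7, 0.1, -0.2]
opening: 0.0001
grip_force: 0.0
```

Call:
{"name": "servo_tool", "arguments": {"increments": [[[0, -40, -4, -6, 0]]]}}

```text
t: 9.95
tool_pos: [0.9377, -0.3862, 0.5938]
tool_rot: [0.342, 2.514, -0.021]
contact_force: [-0.4, 0.3, -1.5]
opening: 0.0002
grip_force: 0.0
```

Call:
{"name": "servo_tool", "arguments": {"increments": [[[0, -40, -4, -6, 0]]]}}

```text
t: 10.05
tool_pos: [0.9406, -0.3879, 0.6038]
tool_rot: [0.341, 2.485, -0.03]
contact_force: [-1.0, -0.2, -0.0]
opening: 0.0001
grip_force: 0.0
```

Call:
{"name": "servo_tool", "arguments": {"increments": [[[0, -40, -4, -4, 0]]]}}

```text
t: 10.15
tool_pos: [0.9438, -0.3896, 0.6141]
tool_rot: [0.339, 2.454, -0.04]
contact_force: [-0.3, -0.2, 0.9]
opening: -0.0003
grip_force: 0.0
```

Call:
{"name": "servo_tool", "arguments": {"increments": [[[0, -40, -4, -4, 0]]]}}

```text
t: 10.25
tool_pos: [0.9466, -0.3912, 0.6241]
tool_rot: [0.338, 2.425, -0.049]
contact_force: [-0.7, -0.5, -0.3]
opening: 0.0001
grip_force: 0.0
```

Call:
{"name": "servo_tool", "arguments": {"increments": [[[0, -40, -4, -4, 0]]]}}

```text
t: 10.35
tool_pos: [0.9485, -0.3928, 0.6351]
tool_rot: [0.336, 2.396, -0.057]
contact_force: [0.0, -0.0, 0.6]
opening: -0.0
grip_force: 0.0
```

Call:
{"name": "servo_tool", "arguments": {"increments": [[[0, -40, -4, -4, 0]]]}}

```text
t: 10.45
tool_pos: [0.9495, -0.3941, 0.6472]
tool_rot: [0.335, 2.367, -0.066]
contact_force: [0.3, -0.6, -0.8]
opening: -0.0
grip_force: 0.0
```

Call:
{"name": "servo_tool", "arguments": {"increments": [[[0, -40, -4, -2, 0]]]}}

```text
t: 10.55
tool_pos: [0.9511, -0.3956, 0.6592]
tool_rot: [0.333, 2.336, -0.075]
contact_force: [0.4, 0.3, 1.0]
opening: 0.0002
grip_force: 0.0
```

Call:
{"name": "servo_tool", "arguments": {"increments": [[[0, -40, -4, -2, 0]]]}}

```text
t: 10.65
tool_pos: [0.9522, -0.3969, 0.6706]
tool_rot: [0.331, 2.308, -0.083]
contact_force: [-0.7, 0.3, 0.5]
opening: -0.0001
grip_force: 0.0
```

Call:
{"name": "servo_tool", "arguments": {"increments": [[[0, -40, -4, -2, 0]]]}}

```text
t: 10.75
tool_pos: [0.9524, -0.3982, 0.6828]
tool_rot: [0.33, 2.279, -0.091]
contact_force: [0.9, -0.6, 0.0]
opening: -0.0001
grip_force: 0.0
```

Call:
{"name": "servo_tool", "arguments": {"increments": [[[0, -40, -4, -2, 0]]]}}

```text
t: 10.85
tool_pos: [0.9518, -0.3992, 0.6963]
tool_rot: [0.328, 2.251, -0.099]
contact_force: [-0.5, -1.4, -0.9]
opening: 0.0002
grip_force: 0.0
```

Call:
{"name": "servo_tool", "arguments": {"increments": [[[0, -40, -4, 0, 0]]]}}

```text
t: 10.95
tool_pos: [0.9516, -0.4002, 0.7096]
tool_rot: [0.326, 2.221, -0.107]
contact_force: [-0.7, -0.5, 0.4]
opening: -0.0003
grip_force: 0.0
```

Call:
{"name": "servo_tool", "arguments": {"increments": [[[0, -40, -4, 0, 0]]]}}

```text
t: 11.05
tool_pos: [0.951, -0.4013, 0.7221]
tool_rot: [0.325, 2.193, -0.114]
contact_force: [0.0, -0.5, -0.3]
opening: -0.0002
grip_force: 0.0
```

```bash
python3 -c "
from h import *
o,R=st()
L=np.array([.267,.964,0])
x=R.T@np.array([0,0,1.]);print('turn for level y deg',np.degrees(np.arctan2(-x[1],x[0])),np.degrees(np.arctan2(x[1],-x[0])))
print(R.T)"
```

```text
t 11.05 p [ 0.951  -0.4013  0.7221] q [-0.532  0.766  0.056  0.227  1.416 -1.735] F [ 0.  -0.5 -0.3] op -0.0002
[[-0.57   0.273  0.775]
 [ 0.191  0.961 -0.198]
 [-0.799  0.035 -0.6  ]]
turn for level y deg -177.4791049536331 2.5208950463668907
[[-0.56974348  0.19090111 -0.79934294]
 [ 0.27276931  0.9614356   0.03519214]
 [ 0.77523498 -0.19798573 -0.59984363]]
```

The tool now points 53° forward from vertical, aligned with the printer, and its closing line is nearly level. Before going in I fit the arm geometry from the recorded poses to check that the push path is within reach at this tilt.

```bash
cat > kin.py <<'E'
import numpy as np
from scipy.optimize import least_squares
from scipy.spatial.transform import Rotation as Rn
D=[([1.221,.053,1.613,0,1.476,-.119],[.14274,.6078,.22896]),([1.221,.292,.488,0,2.362,-.119],[.1426,.6076,.7321]),
([1.21,.449,.055,.005,2.614,-.126],[.1311,.5596,.8297]),([1.2,.394,.055,.008,2.619,-.132],[.1238,.5264,.8596]),
([1.193,-.114,1.011,.007,2.113,-.143],[.1228,.5154,.6897]),([-.411,-.196,.986,.185,2.349,-1.621],[.4257,-.0646,.7391]),
([-.657,-.063,.517,.303,2.619,-1.725],[.34,-.1159,.8927]),([-.51,.9,.071,.165,2.089,-1.756],[.8521,-.3459,.4911]),
([-.519,.857,.056,.195,1.743,-1.744],[.9241,-.3805,.5703]),([-.532,.766,.056,.227,1.416,-1.735],[.951,-.4013,.7221])]
E=lambda a,x:Rn.from_euler(a,x).as_matrix()
def fk(k,q):
    r0,zs,L1,a,L2,b,Lt=k
    A=E('z',q[0]);B=A@E('y',q[1]);C=B@E('y',q[2]);F=C@E('z',q[3])@E('y',q[4])
    return A@[r0,0,zs]+B@[0,0,L1]+C@[a,0,L2]+F@[b,0,Lt],F@E('z',q[5])
s=least_squares(lambda k:np.ravel([fk(k,q)[0]-p for q,p in D]),[0,.3,.4,0,.4,0,.25])
K=s.x
lo=np.array([-3.01,-1.01,.06,-1.02,.09,-3.14]);hi=np.array([3.01,2.22,2.58,4.17,2.62,3.14])
def ik(p,R,q0):
    def f(q):
        P,M=fk(K,q);return np.r_[(P-p)*5,Rn.from_matrix(M.T@R).as_rotvec()]
    return least_squares(f,np.clip(q0,lo+1e-3,hi-1e-3),bounds=(lo,hi))
E
python3 - <<'E'
from kin import *
from h import *
print(np.round(K,4),np.abs(s.fun).max())
o,R=st()
P,M=fk(K,o['q']);print(np.round(M,3))
R0=M
q=o['q']
for p in([.50,-.035,.055],[.52,-.04,.055],[.55,-.05,.1],[.57,-.05,.2],[.62,-.07,.28],[.68,-.09,.3],[.45,-.02,.055],[.4,-.02,.2],[.4,-.02,.45]):
    r=min((ik(np.array(p),R0,a) for a in(q,[-.2,-.5,2,.1,1,-1.7])),key=lambda r:r.cost);print(p,np.round(r.x,2),'err',np.round(np.abs(r.fun).max(),3))
d=ctrl.get_image('top')
for p in((234,198.4),(316.9,221.3)):print(ray(d,p,.091))
E
```

```text
[-0.0362  0.3207  0.4141  0.0999  0.6046 -0.0307  0.3558] 0.07010255376607565
t 11.05 p [ 0.951  -0.4013  0.7221] q [-0.532  0.766  0.056  0.227  1.416 -1.735] F [ 0.  -0.5 -0.3] op -0.0002
[[-0.57   0.273  0.775]
 [ 0.191  0.961 -0.198]
 [-0.799  0.035 -0.6  ]]
[[-0.273 -0.57   0.775]
 [-0.961  0.191 -0.198]
 [-0.035 -0.799 -0.6  ]]
[0.5, -0.035, 0.055] [ 0.07 -0.42  2.58 -1.02  0.31 -0.31] err 0.075
[0.52, -0.04, 0.055] [-0.02 -0.41  2.58 -1.02  0.19 -0.36] err 0.052
[0.55, -0.05, 0.1] [-0.02 -0.43  2.54 -1.    0.22 -0.4 ] err 0.0
[0.57, -0.05, 0.2] [ 0.02 -0.62  2.47 -0.53  0.44 -0.87] err 0.0
[0.62, -0.07, 0.28] [-0.03 -0.55  2.3  -0.37  0.51 -1.07] err 0.0
[0.68, -0.09, 0.3] [-0.07 -0.38  2.14 -0.32  0.48 -1.13] err 0.0
[0.45, -0.02, 0.055] [ 0.34 -0.47  2.58 -1.02  0.67 -0.14] err 0.166
[0.4, -0.02, 0.2] [ 0.53 -1.01  2.58 -0.74  1.23 -0.51] err 0.223
[0.4, -0.02, 0.45] [ 0.49 -1.01  2.16 -0.62  1.51 -0.83] err 0.177
[0.58164855 0.05672987 0.091     ]
[ 0.52756467 -0.1546835   0.091     ]
```

```bash
cat > kin.py <<'E'
import numpy as np
from scipy.optimize import least_squares
from scipy.spatial.transform import Rotation as Rn
from h import *
D=[([1.221,.053,1.613,0,1.476,-.119],[.14274,.6078,.22896]),([1.221,.292,.488,0,2.362,-.119],[.1426,.6076,.7321]),
([1.21,.449,.055,.005,2.614,-.126],[.1311,.5596,.8297]),([1.2,.394,.055,.008,2.619,-.132],[.1238,.5264,.8596]),
([1.193,-.114,1.011,.007,2.113,-.143],[.1228,.5154,.6897]),([-.411,-.196,.986,.185,2.349,-1.621],[.4257,-.0646,.7391]),
([-.657,-.063,.517,.303,2.619,-1.725],[.34,-.1159,.8927]),([-.51,.9,.071,.165,2.089,-1.756],[.8521,-.3459,.4911]),([-.508,.973,.055,.161,1.992,-1.765],[.8917,-.3649,.4357]),([-.514,.916,.056,.176,1.923,-1.755],[.8971,-.3681,.4931]),
([-.519,.857,.056,.195,1.743,-1.744],[.9241,-.3805,.5703]),([-.532,.766,.056,.227,1.416,-1.735],[.951,-.4013,.7221])]
E=lambda a,x:Rn.from_euler(a,x).as_matrix()
def fk(k,q):
    A=E('z',q[0]);B=A@E('y',q[1]);C=B@E('y',q[2]);W=C@E('z',q[3]);F=W@E('y',q[4])
    return A@[k[0],0,k[1]]+B@[k[2],k[3],k[4]]+C@[k[5],0,k[6]]+W@[k[7],k[8],0]+F@[k[9],0,k[10]],F@E('z',q[5]+np.pi/2)
best=min((least_squares(lambda k:np.ravel([fk(k,q)[0]-p for q,p in D]),i) for i in([0,.2,0,0,.4,0,.4,0,0,0,.25],[0,.3,0,.1,.4,0,.4,0,-.1,.1,.2],[0,.15,0,-.1,.3,0,.3,0,.1,-.1,.2])),key=lambda s:s.cost)
K=best.x
lo=np.array([-3.01,-1.01,.06,-1.02,.09,-3.14]);hi=np.array([3.01,2.22,2.58,4.17,2.62,3.14])
def ik(p,R,q0):
    def f(q):
        P,M=fk(K,q);return np.r_[(P-p)*5,Rn.from_matrix(M.T@R).as_rotvec()]
    return least_squares(f,np.clip(q0,lo+1e-3,hi-1e-3),bounds=(lo,hi))
E
python3 - <<'E'
from kin import *
print(np.round(K,4));print(np.round(best.fun.reshape(-1,3)*1000,1))
E
```

```text
[-1.100e-03  2.380e-01 -1.000e-04  7.450e-02  4.265e-01  9.690e-02
  6.104e-01 -5.000e-04 -2.000e-04 -3.000e-04  2.806e-01]
[[ 0.   0.2  0.3]
 [-0.  -0.1 -0.1]
 [ 0.   0.2 -0. ]
 [-0.1 -0.2  0.5]
 [ 0.1  0.2 -0.6]
 [-0.2  0.2  0.1]
 [ 0.1 -0.   0.1]
 [ 0.1  0.1  0.1]
 [ 0.   0.3 -0.6]
 [-0.1 -0.2  0.4]
 [-0.  -0.3 -0.1]
 [-0.1 -0.  -0. ]]
```

```bash
cat > plan.py <<'E'
from kin import *
u=np.array([.969,-.248,0]);zh=np.array([0,0,1.]);H=np.array([.768,-.1036,.095])
def tcp(th,R,c=.008,off=.011):
    P=H+.22*(-np.cos(th-.041)*u+np.sin(th-.041)*zh); return P-c*R[:,2]+off*R[:,0]
E
python3 - <<'E'
from plan import *
o,R=st();q=o['q']
seeds=(q,[-.1,-.5,2,.2,1,-1.7],[-.1,-.5,2.4,.0,.5,-1.5])
def rep(n,p):
    r=min((ik(np.array(p),R,a) for a in seeds),key=lambda r:r.cost);print(n,np.round(p,3),np.round(r.x,2),'err',np.round(np.abs(r.fun).max(),3));return r.x
for dx in(0,.03,.05):
  for z in(.05,.1,.2,.4):rep('pre',[.542-dx,-.045+.25*dx,z])
for th in(0,.2,.4,.6,.8,1.,1.2):rep(th,tcp(th,R))
E
```

```text
t 11.1 p [ 0.9502 -0.401   0.7249] q [-0.532  0.764  0.055  0.227  1.415 -1.735] F [-0.4  0.8  1.9] op 0.0003
[[-0.567  0.273  0.777]
 [ 0.19   0.961 -0.199]
 [-0.802  0.034 -0.597]]
pre [ 0.542 -0.045  0.05 ] [-0.18 -0.31  2.48 -0.91  0.09 -0.58] err 0.017
pre [ 0.542 -0.045  0.1  ] [-0.2  -0.47  2.49 -0.22  0.2  -1.28] err 0.0
pre [ 0.542 -0.045  0.2  ] [-0.2  -0.68  2.43 -0.1   0.46 -1.41] err 0.0
pre [ 0.542 -0.045  0.4  ] [-0.2  -0.78  2.15 -0.06  0.84 -1.46] err 0.0
pre [ 0.512 -0.038  0.05 ] [-0.19 -0.43  2.57 -0.55  0.09 -0.95] err 0.001
pre [ 0.512 -0.038  0.1  ] [-0.19 -0.6   2.56 -0.19  0.25 -1.31] err 0.0
pre [ 0.512 -0.038  0.2  ] [-0.19 -0.81  2.5  -0.09  0.53 -1.41] err 0.0
pre [ 0.512 -0.038  0.4  ] [-0.19 -0.88  2.2  -0.06  0.89 -1.45] err 0.0
pre [ 0.492 -0.032  0.05 ] [-0.16 -0.48  2.58 -0.57  0.17 -0.91] err 0.041
pre [ 0.492 -0.032  0.1  ] [-0.17 -0.66  2.58 -0.25  0.33 -1.24] err 0.032
pre [ 0.492 -0.032  0.2  ] [-0.19 -0.92  2.54 -0.09  0.59 -1.41] err 0.0
pre [ 0.492 -0.032  0.4  ] [-0.19 -0.95  2.23 -0.06  0.93 -1.45] err 0.0
0 [ 0.543 -0.045  0.082] [-0.2  -0.41  2.49 -0.3   0.14 -1.2 ] err 0.0
0.2 [ 0.545 -0.046  0.126] [-0.2  -0.52  2.47 -0.16  0.27 -1.34] err 0.0
0.4 [ 0.556 -0.049  0.168] [-0.2  -0.57  2.42 -0.11  0.36 -1.39] err 0.0
0.6 [ 0.575 -0.054  0.208] [-0.2  -0.56  2.34 -0.09  0.43 -1.42] err 0.0
0.8 [ 0.601 -0.06   0.242] [-0.21 -0.51  2.25 -0.08  0.47 -1.43] err 0.0
1.0 [ 0.633 -0.069  0.271] [-0.21 -0.43  2.16 -0.07  0.49 -1.44] err 0.0
1.2 [ 0.67  -0.078  0.293] [-0.21 -0.34  2.05 -0.06  0.5  -1.45] err 0.0
```

Feasible, with small margin at the low end. I compute the approach in tool axes.

```bash
python3 - <<'E'
from plan import *
o,R=st();p=o['tool_pos']
T=np.array([.512,-.038,.40]);print('to high',np.round(R.T@(T-p)*100,1))
a=np.radians(-2.5);R2=R@E('z',a)
print('down 1m',np.round(R2.T@[0,0,-1],3),'fwd',np.round(R2.T@u,3))
E
```

```text
t 11.1 p [ 0.9502 -0.401   0.7249] q [-0.532  0.764  0.055  0.227  1.415 -1.735] F [-0.4  0.8  1.9] op 0.0003
[[-0.567  0.273  0.777]
 [ 0.19   0.961 -0.199]
 [-0.802  0.034 -0.597]]
to high [ 57.8  21.8 -21.9]
down 1m [0.802 0.001 0.597] fwd [-0.597  0.     0.803]
```

Call:
{"name": "servo_tool", "arguments": {"increments": [[[0, 4.2, 1.6, -1.6, 0], [0, 8.4, 3.2, -3.2, 0], [0, 12.6, 4.8, -4.8, 0], [0, 16.8, 6.4, -6.4, 0], [0, 21, 8, -8, 0]]]}}

```text
t: 11.6
tool_pos: [0.8202, -0.2928, 0.6264]
tool_rot: [0.325, 2.194, -0.114]
contact_force: [1.0, 0.1, 1.6]
opening: 0.0002
grip_force: 0.0
```

Call:
{"name": "servo_tool", "arguments": {"increments": [[[0, 4.2, 1.6, -1.6, 0], [0, 8.4, 3.2, -3.2, 0], [0, 12.6, 4.8, -4.8, 0], [0, 16.8, 6.4, -6.4, 0], [0, 21, 8, -8, 0]]]}}

```text
t: 12.1
tool_pos: [0.6603, -0.16, 0.5099]
tool_rot: [0.325, 2.194, -0.113]
contact_force: [-0.0, 0.2, 0.4]
opening: 0.0003
grip_force: 0.0
```

Call:
{"name": "servo_tool", "arguments": {"increments": [[[0, 4, 1.5, -1.5, -1], [0, 8, 3, -3, -2.5], [0, 12, 4.4, -4.5, -2.5], [0, 15.8, 5.8, -5.9, -2.5], [0, 15.8, 5.8, -5.9, -2.5]]]}}

```text
t: 12.6
tool_pos: [0.5389, -0.0608, 0.4163]
tool_rot: [0.275, 2.209, -0.135]
contact_force: [-0.4, 0.2, -0.7]
opening: -0.0001
grip_force: 0.0
```

```bash
python3 - <<'E'
from plan import *
o,R=st();p=o['tool_pos']
for T in([.512,-.038,.20],[.512,-.038,.06],[.542,-.0455,.06]):print('to',np.round(R.T@(T-p)*100,1))
d=ctrl.get_image('scene');cv2.imwrite('pics/s1.png',cv2.resize(d['img'][60:330,100:400,::-1],None,fx=2.2,fy=2.2))
E
```

```text
t 12.6 p [ 0.5389 -0.0608  0.4163] q [-0.252 -0.786  2.125  0.006  0.883 -1.577] F [-0.4  0.2 -0.7] op -0.0001
[[-0.588  0.245  0.771]
 [ 0.149  0.97  -0.194]
 [-0.795  0.001 -0.606]]
to [19.1  1.5 10.6]
to [30.3  1.5 19.1]
to [28.4  1.5 21.5]
```

View pics/s1.png

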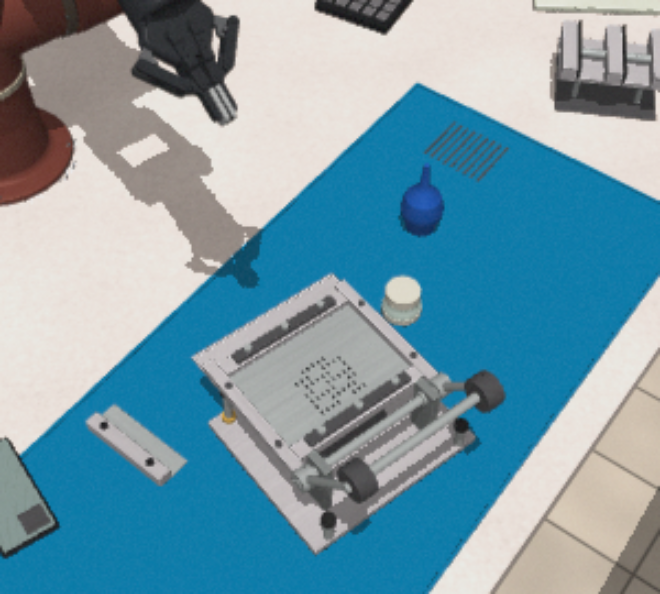

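The crop shows the closed gripper tilted forward in front of the printer. The lip front edge runs from crop (193,357) to (335,275), with nothing in the way. I descend in front of the lip and cross-check its position.

Call:
{"name": "servo_tool", "arguments": {"increments": [[[0, 3.8, 0.3, 2.1, 0], [0, 7.6, 0.6, 4.2, 0], [0, 11.4, 0.9, 6.3, 0], [0, 15.2, 1.2, 8.4, 0], [0, 19.1, 1.5, 10.6, 0]]]}}

```text
t: 13.15
tool_pos: [0.5172, -0.0419, 0.2074]
tool_rot: [0.278, 2.198, -0.138]
contact_force: [0.4, -0.8, -0.5]
opening: -0.0001
grip_force: 0.0
```

```bash
python3 - <<'E'
from plan import *
o,R=st();p=o['tool_pos']
for T in([.512,-.038,.06],[.542,-.0455,.06]):print('to',np.round(R.T@(T-p)*100,1))
d=ctrl.get_image('scene')
for q in((187.7,222.3),(252.3,185)):print(ray(d,q,.091))
E
```

```text
t 13.15 p [ 0.5172 -0.0419  0.2074] q [-0.204 -0.8    2.477 -0.072  0.537 -1.48 ] F [ 0.4 -0.8 -0.5] op -0.0001
[[-0.579  0.248  0.776]
 [ 0.149  0.969 -0.198]
 [-0.801  0.001 -0.598]]
to [12.2  0.2  8.3]
to [10.3  0.3 10.8]
[ 0.53191452 -0.15083725  0.091     ]
[0.59209037 0.05731795 0.091     ]
```

Call:
{"name": "servo_tool", "arguments": {"increments": [[[0, 2.4, 0, 1.7, 0], [0, 4.8, 0.1, 3.3, 0], [0, 7.3, 0.1, 5, 0], [0, 9.8, 0.2, 6.6, 0], [0, 12.2, 0.2, 8.3, 0]]]}}

```text
t: 13.7
tool_pos: [0.5124, -0.0383, 0.061]
tool_rot: [0.277, 2.198, -0.137]
contact_force: [0.7, -0.2, -0.2]
opening: -0.0002
grip_force: 0.0
```

Call:
{"name": "servo_tool", "arguments": {"increments": [[[0, 0, 0, 0, 0]]]}}

```text
t: 13.8
tool_pos: [0.5082, -0.0379, 0.0544]
tool_rot: [0.279, 2.212, -0.139]
contact_force: [-0.8, 0.5, -0.2]
opening: -0.0
grip_force: 0.0
```

```bash
python3 - <<'E'
from plan import *
o,R=st();p=o['tool_pos']
for T in([.530,-.0425,.06],[.542,-.0455,.06]):print('to',np.round(R.T@(T-p)*100,1))
d=ctrl.get_image('wrist');cv2.imwrite('pics/w1.png',d['img'][:,:,::-1])
d=ctrl.get_image('scene');cv2.imwrite('pics/s2.png',cv2.resize(d['img'][120:290,140:340,::-1],None,fx=3,fy=3))
E
```

```text
t 13.8 p [ 0.5082 -0.0379  0.0544] q [-0.196 -0.468  2.574 -0.352  0.129 -1.189] F [-0.8  0.5 -0.2] op -0.0
[[-0.59   0.248  0.768]
 [ 0.151  0.969 -0.198]
 [-0.793 -0.001 -0.609]]
to [-1.8  0.1  1.4]
to [-2.6  0.1  2.4]
```

View pics/s2.png

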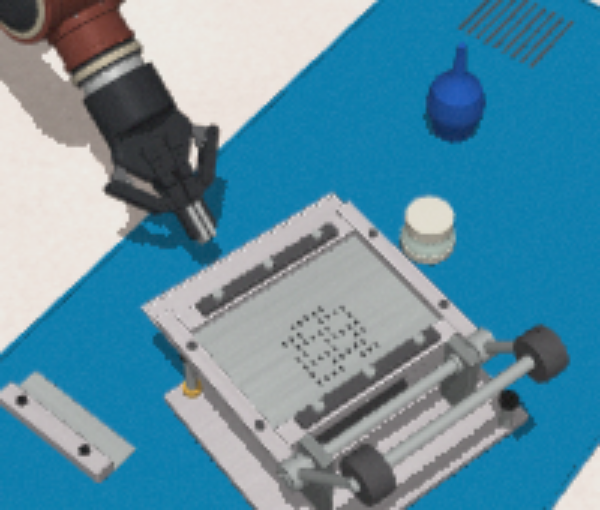

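The fingertips (crop 205,243) sit just in front of and below the lip edge (145,308)–(332,195). I slide them under.

Call:
{"name": "servo_tool", "arguments": {"increments": [[[0, -0.8, 0, 0.7, 0], [0, -1.6, 0, 1.4, 0], [0, -2.3, 0.1, 2.2, 0], [0, -3, 0.1, 2.9, 0], [0, -3, 0.1, 2.9, 0]]]}}

```text
t: 14.4
tool_pos: [0.5539, -0.0478, 0.0708]
tool_rot: [0.277, 2.194, -0.138]
contact_force: [-0.3, 0.0, -0.8]
opening: -0.0
grip_force: 0.0
```

```bash
python3 - <<'E'
from plan import *
o,R=st();p=o['tool_pos']
for th in(0,.1,.2,.4,.6,.8,1.,1.2):print(th,np.round(R.T@(tcp(th,R)-p)*100,1))
E
```

```text
t 14.4 p [ 0.5539 -0.0478  0.0708] q [-0.199 -0.337  2.462 -0.455  0.093 -1.086] F [-0.3  0.  -0.8] op -0.0
[[-0.576  0.248  0.779]
 [ 0.148  0.969 -0.199]
 [-0.804  0.001 -0.595]]
0 [-0.2 -0.1 -1.6]
0.1 [-2.  -0.1 -2.9]
0.2 [-3.9 -0.1 -4. ]
0.4 [-8.  -0.1 -5.6]
0.6 [-12.3  -0.1  -6.4]
0.8 [-16.7  -0.1  -6.3]
1.0 [-21.   -0.1  -5.3]
1.2 [-25.   -0.1  -3.5]
```

The fingertips are now about 25 mm under the lip, with no contact force. Raising begins.

Call:
{"name": "servo_tool", "arguments": {"increments": [[[0, -0.8, 0, -0.5, 0], [0, -1.6, 0, -1.1, 0], [0, -2.4, 0, -1.6, 0], [0, -3.2, 0, -2.1, 0], [0, -3.9, 0, -2.6, 0]]]}}

```text
t: 14.9
tool_pos: [0.5524, -0.0474, 0.1134]
tool_rot: [0.277, 2.202, -0.137]
contact_force: [0.6, 0.1, -2.9]
opening: 0.0002
grip_force: 0.8
```

```bash
python3 - <<'E'
from plan import *
o,R=st();p=o['tool_pos']
for th in(.2,.3,.4,.6,.8,1.,1.2):print(th,np.round(R.T@(tcp(th,R,-.004)-p)*100,1))
d=ctrl.get_image('scene');cv2.imwrite('pics/s3.png',cv2.resize(d['img'][120:290,140:340,::-1],None,fx=3,fy=3))
E
```

```text
t 14.9 p [ 0.5524 -0.0474  0.1134] q [-0.199 -0.462  2.455 -0.18   0.226 -1.364] F [ 0.6  0.1 -2.9] op 0.0002
[[-0.582  0.248  0.774]
 [ 0.149  0.969 -0.197]
 [-0.799  0.001 -0.601]]
0.2 [-0.5 -0.1 -0.1]
0.3 [-2.5 -0.1 -1.1]
0.4 [-4.6 -0.1 -1.8]
0.6 [-8.9 -0.1 -2.6]
0.8 [-13.3  -0.1  -2.6]
1.0 [-17.6  -0.1  -1.6]
1.2 [-21.6  -0.1   0.1]
```

View pics/s3.png

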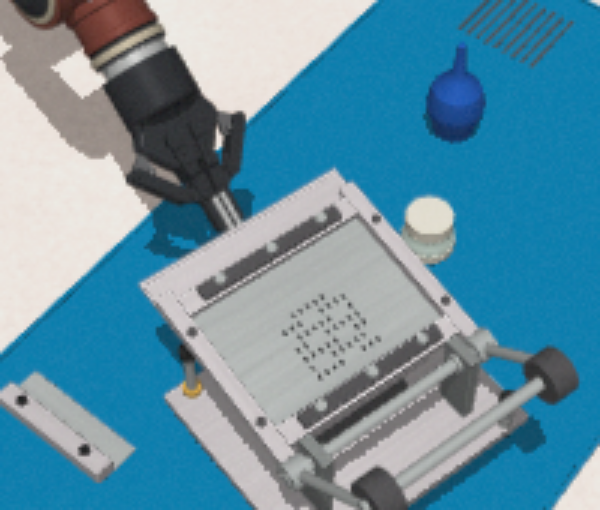

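The lip has risen, its edge now running (140,285)–(335,170) in the crop. The fingers are under it at (230,222) and carry 2.9 N, as expected. I continue up the arc.

Call:
{"name": "servo_tool", "arguments": {"increments": [[[0, -0.9, 0, -0.4, 0], [0, -1.8, 0, -0.8, 0], [0, -2.7, 0, -1.2, 0], [0, -3.6, 0, -1.5, 0], [0, -4.6, 0, -1.8, 0]]]}}

```text
t: 15.45
tool_pos: [0.5658, -0.0507, 0.1605]
tool_rot: [0.277, 2.202, -0.137]
contact_force: [-2.4, 0.5, -1.6]
opening: -0.0
grip_force: 1.1
```

Call:
{"name": "servo_tool", "arguments": {"increments": [[[0, -0.9, 0, -0.2, 0], [0, -1.7, 0, -0.4, 0], [0, -2.6, 0, -0.6, 0], [0, -3.4, 0, -0.7, 0], [0, -4.3, 0, -0.8, 0]]]}}

```text
t: 15.95
tool_pos: [0.5847, -0.0556, 0.1992]
tool_rot: [0.277, 2.203, -0.137]
contact_force: [-0.5, -0.3, -0.7]
opening: 0.0003
grip_force: 0.5
```

```bash
python3 - <<'E'
from plan import *
o,R=st();p=o['tool_pos']
for th in(.6,.7,.8,.9,1.,1.1,1.2):print(th,np.round(R.T@(tcp(th,R,-.004)-p)*100,1))
d=ctrl.get_image('scene');cv2.imwrite('pics/s4.png',cv2.resize(d['img'][100:290,140:340,::-1],None,fx=3,fy=3))
E
```

```text
t 15.95 p [ 0.5847 -0.0556  0.1992] q [-0.204 -0.509  2.328 -0.093  0.4   -1.457] F [-0.5 -0.3 -0.7] op 0.0003
[[-0.583  0.247  0.774]
 [ 0.149  0.969 -0.197]
 [-0.799  0.001 -0.602]]
0.6 [-0.1 -0.1 -0.1]
0.7 [-2.3 -0.1 -0.2]
0.8 [-4.5 -0.1 -0.1]
0.9 [-6.6 -0.1  0.3]
1.0 [-8.8 -0.1  0.9]
1.1 [-10.8  -0.1   1.7]
1.2 [-12.8  -0.1   2.6]
```

View pics/s4.png

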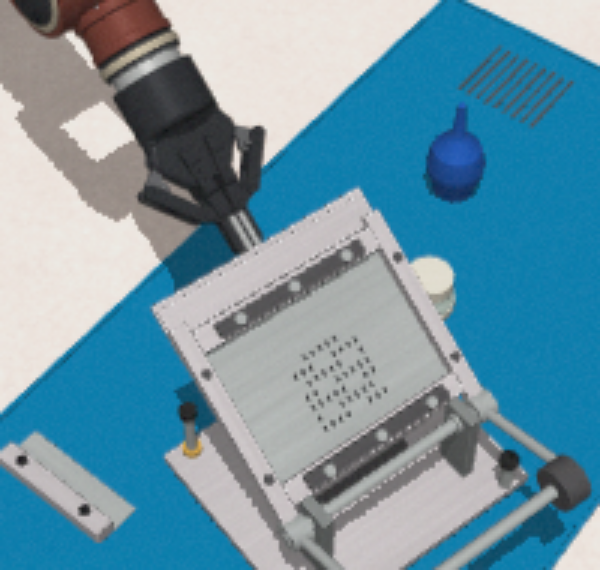

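The frame is about halfway up, pushed from beneath at (250,240) in the crop. I continue slowly through the balance point.

Call:
{"name": "servo_tool", "arguments": {"increments": [[[0, -0.7, 0, -0.1, 0], [0, -1.4, 0, -0.1, 0], [0, -2.1, 0, -0.1, 0], [0, -2.8, 0, -0.1, 0], [0, -3.4, 0, -0.1, 0]]]}}

```text
t: 16.5
tool_pos: [0.6038, -0.0605, 0.2271]
tool_rot: [0.277, 2.202, -0.137]
contact_force: [-0.3, -0.9, -0.6]
opening: -0.0006
grip_force: 0.2
```

Call:
{"name": "servo_tool", "arguments": {"increments": [[[0, -0.6, 0, 0.1, 0], [0, -1.2, 0, 0.1, 0], [0, -1.8, 0, 0.2, 0], [0, -2.4, 0, 0.3, 0], [0, -3, 0, 0.4, 0]]]}}

```text
t: 17.0
tool_pos: [0.6243, -0.0658, 0.2483]
tool_rot: [0.277, 2.202, -0.137]
contact_force: [-0.2, -0.3, -0.1]
opening: -0.0001
grip_force: 0.0
```

Call:
{"name": "servo_tool", "arguments": {"increments": [[[0, -0.6, 0, 0.2, 0], [0, -1.2, 0, 0.4, 0], [0, -1.8, 0, 0.6, 0], [0, -2.4, 0, 0.8, 0], [0, -3, 0, 1, 0]]]}}

```text
t: 17.5
tool_pos: [0.6496, -0.0723, 0.266]
tool_rot: [0.277, 2.203, -0.137]
contact_force: [-0.8, -0.1, -1.0]
opening: 0.0002
grip_force: 0.0
```

```bash
python3 - <<'E'
from plan import *
o,R=st();p=o['tool_pos']
for th in(.8,.9,1.,1.1,1.2):print(th,np.round(R.T@(tcp(th,R,-.004)-p)*100,1))
d=ctrl.get_image('scene');cv2.imwrite('pics/s5.png',cv2.resize(d['img'][100:290,140:340,::-1],None,fx=3,fy=3))
E
```

```text
t 17.5 p [ 0.6496 -0.0723  0.266 ] q [-0.211 -0.38   2.123 -0.067  0.474 -1.488] F [-0.8 -0.1 -1. ] op 0.0002
[[-0.583  0.247  0.774]
 [ 0.149  0.969 -0.197]
 [-0.799  0.001 -0.602]]
0.8 [ 4.9 -0.1 -1.4]
0.9 [ 2.7 -0.1 -1. ]
1.0 [ 0.6 -0.1 -0.5]
1.1 [-1.4 -0.1  0.3]
1.2 [-3.4 -0.1  1.3]
```

View pics/s5.png

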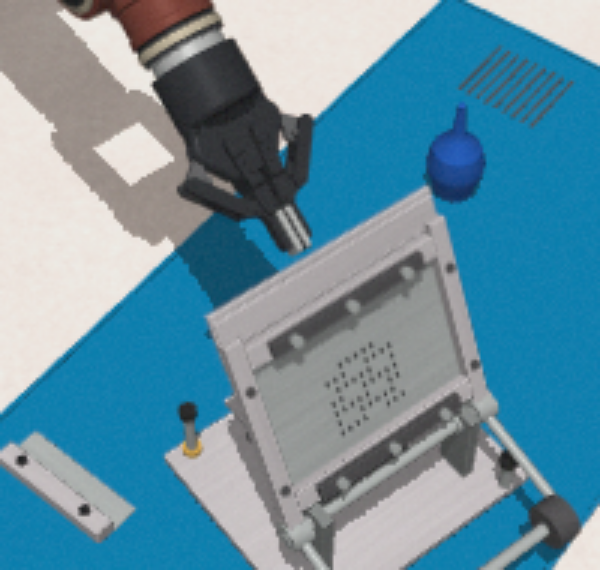

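The lip has moved on past the fingertips, (297,248) against the lip at (212,320)–(435,190), and contact is gone, so the frame is tipping back by itself. I retreat a little along the finger axis and look.

Call:
{"name": "servo_tool", "arguments": {"increments": [[[0, 0, 0, -0.4, 0], [0, 0, 0, -0.8, 0], [0, 0, 0, -1.2, 0], [0, 0, 0, -1.6, 0], [0, 0, 0, -2, 0]]]}}

```text
t: 18.05
tool_pos: [0.6332, -0.068, 0.2781]
tool_rot: [0.277, 2.203, -0.137]
contact_force: [-0.5, 0.4, -0.4]
opening: 0.0
grip_force: 0.0
```

```bash
python3 - <<'E'
from plan import *
o,R=st()
d=ctrl.get_image('scene');cv2.imwrite('pics/s6.png',cv2.resize(d['img'][100:290,140:340,::-1],None,fx=3,fy=3))
E
```

```text
t 18.05 p [ 0.6332 -0.068   0.2781] q [-0.21  -0.441  2.146 -0.065  0.512 -1.49 ] F [-0.5  0.4 -0.4] op 0.0
[[-0.583  0.247  0.774]
 [ 0.149  0.969 -0.197]
 [-0.799  0.001 -0.602]]
```

View pics/s6.png

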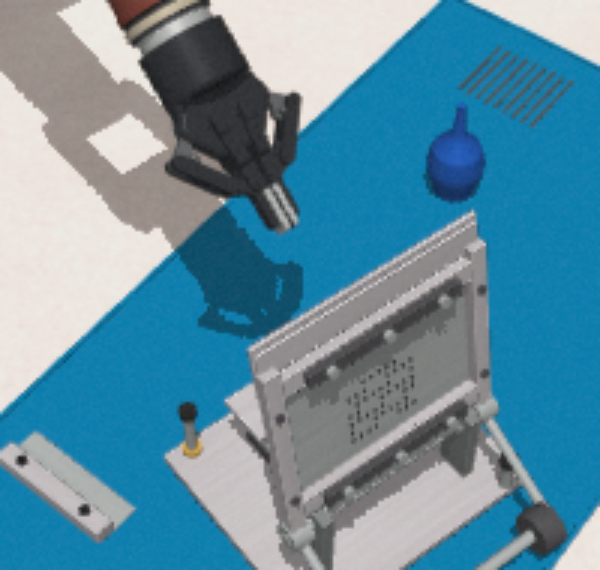

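The frame has gone on to nearly upright, with its lip edge at (250,350)–(475,213) well beyond the fingers, and it is clear of the gripper. I back off further and let it settle.

Call:
{"name": "servo_tool", "arguments": {"increments": [[[0, 0, 0, -2, 0], [0, 0, 0, -4, 0], [0, 0, 0, -6, 0], [0, 0, 0, -8, 0], [0, 0, 0, -10, 0]]]}}

```text
t: 18.6
tool_pos: [0.5555, -0.0483, 0.3385]
tool_rot: [0.277, 2.203, -0.137]
contact_force: [0.5, 1.1, 0.6]
opening: 0.0003
grip_force: 0.0
```

Call:
{"name": "servo_tool", "arguments": {"increments": [[[0, 0, 0, 0, 0], [0, 0, 0, 0, 0], [0, 0, 0, 0, 0], [0, 0, 0, 0, 0], [0, 0, 0, 0, 0]]]}}

```text
t: 19.1
tool_pos: [0.5564, -0.0486, 0.3368]
tool_rot: [0.277, 2.205, -0.137]
contact_force: [-0.6, 0.7, 0.3]
opening: -0.0001
grip_force: 0.0
```

Call:
{"name": "servo_tool", "arguments": {"increments": [[[0, 0, 0, 0, 0], [0, 0, 0, 0, 0], [0, 0, 0, 0, 0], [0, 0, 0, 0, 0], [0, 0, 0, 0, 0]]]}}

```text
t: 19.6
tool_pos: [0.5563, -0.0485, 0.3381]
tool_rot: [0.277, 2.203, -0.137]
contact_force: [0.6, -0.9, 0.0]
opening: 0.0002
grip_force: 0.0
```

```bash
python3 - <<'E'
from plan import *
st()
d=ctrl.get_image('scene');cv2.imwrite('pics/s7.png',cv2.resize(d['img'][100:290,140:340,::-1],None,fx=3,fy=3))
E
```

```text
t 19.6 p [ 0.5563 -0.0485  0.3381] q [-0.2   -0.73   2.224 -0.06   0.724 -1.496] F [ 0.6 -0.9  0. ] op 0.0002
[[-0.583  0.247  0.774]
 [ 0.149  0.969 -0.197]
 [-0.799  0.001 -0.602]]
```

View pics/s7.png

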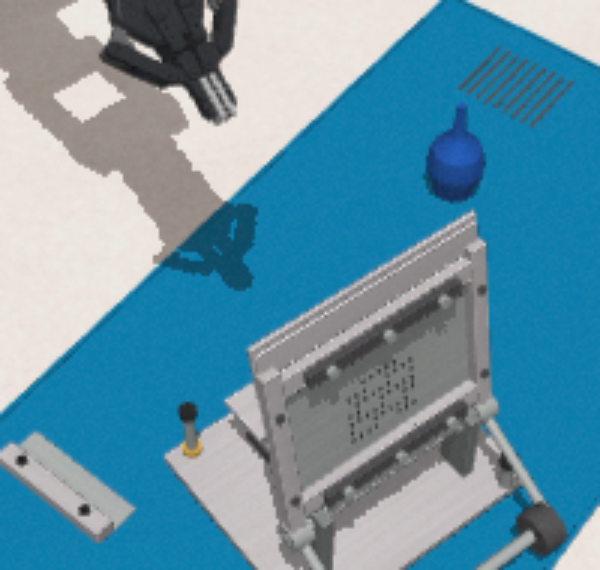

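The frame is at rest on its stops, unchanged from the last picture at (250,350)–(475,213). The gripper is clear and the surroundings are undisturbed, so I hand in.

```bash
python3 -c "
from station import ctrl
print(ctrl.finish_job())"
```

```text
the job is handed in; nothing more can be done
None
```

The stencil frame is open and resting on its rear stops by itself, pushed up from under the lip. The gripper has moved clear, nothing around the printer looked moved in the last pictures, and the job was handed in at about 19.7 s.

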